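# Slide the stop plug into the index groove of the key gauge rail

## Task

A brass stop plug stands on the smooth middle of the low steel gauge rail on the bench. Slide the plug along the top of the rail, without lifting it off, until it drops into the wide groove (the narrow slot at the other end is not the one), and stop there. Leave it standing upright on the bottom of the groove, and do not disturb the padlock or the lock cylinder beside the rail.

Things in the scene. Friction and masses are not known exactly. Their poses are not given: they have to be found in the camera images.
- plug_center (a point): Loose turned brass plug, 0.25 kg, 74 mm tall, round about its upright z axis: foot 32 mm across (lowest 28 mm), neck 16 mm, then a lined grip knob 26 mm across (44 to 74 mm up). Point on its axis, 37 mm above its underside; the knob's middle is 22 mm higher. Starts upright on the rail's smooth middle block, within 15 mm along and 6 mm across of its centre.
- groove_floor (a point): Centre of the wide groove's floor, y along the rail, z up. Fixed rail, 246x68 mm, smooth and slippery (oiled): three steel blocks in line, each 80 mm long, 60 wide; one flat top 40 mm above the bench, 14 above this point. Middle block smooth (centre 80 mm away); groove straight across one end block (either end), 50 mm wide, 14 deep, open-sided; the other has a 12 mm slot, too narrow for the plug.
- padlock: Loose brass padlock lying flat on the bench beyond the left (+y) end of the rail, 69x45x19 mm; a bystander. Origin under its centre, z up.
- lock_cylinder: Loose grey metal lock cylinder standing on the bench beyond the right (-y) end of the rail, 43x24x40 mm; a bystander. Origin under its centre, z up.
There are look-alikes about, which are no part of the job. What is meant by the part that bears plug_center is not orange, and is the larger of those in its own colour.

How it is judged:
On the way:
1. the plug has been slid at least 20 mm, still on top of the rail (distance of plug_center from where it was at the start of the episode above 0.02 m and z of plug_center in the frame of groove_floor above 0.045 m), for 0.05 s.
At the end, for the whole second after the job is handed in: The plug stands at rest on the bottom of the wide groove: its foot within 4 mm of the groove's floor, its axis within 22 mm of the groove's middle across the rail and 14 mm along it, upright within 10 degrees (z of plug_center in the frame of groove_floor between 0.033 and 0.041 m and x of plug_center in the frame of groove_floor between -0.022 and 0.022 m and y of plug_center in the frame of groove_floor between -0.014 and 0.014 m and angle between plug_center's own z axis and vertical below 0.17 rad and linear speed of stop_plug below 0.02 m/s); the robot touches nothing.
It fails at once if the plug is lifted more than 12 mm off the top of the rail (z of plug_center in the frame of groove_floor above 0.063 m).
It fails at once if the plug is tipped by more than 30 degrees (angle between plug_center's own z axis and vertical above 0.52 rad).
It fails at once if the padlock or the lock cylinder is moved by more than 20 mm (distance of any of padlock, lock_cylinder from where it was at the start of the episode above 0.02 m).
It also fails if it takes over 34 s, if anything falls off the work surface, if the arm or the gripper's body presses on something with over 40 N, if the wrist force passes 120 N, or if a joint passes its speed limit or range.

## Robot

A 7-joint arm with a two-finger parallel gripper is mounted at the origin on a cart in front of the work surface, level with it; the furniture and walls round the work are solid. World frame = base frame: x ahead of the robot, y to its left, z up, the work surface at z = 0. Lengths are in m, angles in rad, forces in N, time in s.
With the tool pointing down it reaches from about 0.4 to 0.85 m from the base axis. Payload 10.4 kg.
Tool frame: the origin (TCP) lies between the finger pads; the fingertips stand manip.finger_overhang ahead of it and the grasp point (between the pads) lies 11 mm behind it (manip.finger_overhang is the distance from the TCP to the fingertips, in m); x points along the fingers, z is the direction in which the jaws open and shut, and the axes are right-handed (so a half turn about x gives the same grasp; the last joint's range is limited). The gripper opens to 85 mm and grips with 20 to 120 N. Pads are 22 mm wide; open, the fingers measure 114 mm over their backs; the gripper's body (76 mm by 85 mm) begins 54 mm behind the grasp point. The pads swing forward as they close: fully open they stand 13 mm farther back than shut.
Start: joints at [-1.217, 0.332, -0.065, 1.46, 0.022, 1.35, -0.088], TCP at [0.23, 0.581, 0.205] pointing down, gripper open.
Joint ranges: [-2.6, 2.6], [-0.5, 2.12], [-1.47, 1.34], [0.16, 2.42], [-1.27, 4.41], [0.06, 2.06], [-2.6, 2.6]. Speed limits (rad/s): [2.22, 2.22, 2.79, 2.79, 3.14, 3.14, 3.14].

## Interface

Orientations are given as a unit quaternion [x, y, z, w].
In Python, from workcell import get_obs, camera, workorder, manip gives the robot as it stands. The module is installed in compiled form; this text tells all that it offers.
- The arm moves only by the tool play_rows, never from a script. Its argument "increments" is text: rows parted by semicolons, each of 4 numbers parted by spaces: the shift along the tool's x, y, z in m, then the turn about the tool's x in rad. A call has 1 to 20 rows; each row shifts and turns the pose as measured when the row begins, along the tool's axes as they then stand; what a row does not reach is not made up. A row lasts 1/10 s, in which the tool goes at most 50 mm and 8.59 degrees, less where a joint would pass 70% of its speed; a pose out of reach is approached as far as the arm can. A call is refused whole if a number of a shift passes 0.05 or a number of a turn 0.15, either way. A call with a gripper value outside its range is refused whole. "hand" is the gripper command: -1 is fully open, 1 is shut, values between are in proportion, set as the call begins (left out, the last holds). The fingers move at their own pace and stop on an object; "squeeze" is the grip in N (left out, the last holds). Time passes only in rows, so rows that do not move let the fingers close. It gives the time, the measured TCP pose, the force and the opening at its end, in the units of the state.
- get_obs(): the state, without advancing time (a new reading comes with each control period).
- camera(name): name is "scene" or "top"; returns a dict with "img" (384x512x3 uint8, blue, green, red), "fov_y" (degrees; the focal length in pixels is half the picture's height over the tangent of half this angle, whatever the lens; pixels are square), "cx", "cy" (the principal point, pixels), "distortion" ([k1, k2, p1, p2, k3] as OpenCV has them; the pictures are not rectified), "R" (3x3) and "t" (3): a world point X has camera coordinates R X + t. Camera axes: x right, y down, z forward; pixel columns grow to the right and rows downward; lengths in m; the calibration is good to about 2 mm. A picture is of the moment at which its call begins. There is no depth.
- workorder.hand_in(): hands the job in, once; it reports no verdict.
The state is a dict: "clock": time; "joint_pos": joint angles; "joint_velocities": joint speeds; "tau": joint torques, N m; "position": TCP position; "ee_rot": TCP orientation; "ft_force": force on the tool from outside, world axes, zero at the start; "torque": the same for the moment, N m; "grip_width": opening from 0.0 (shut) to 1.0 (fully open).
Only numpy, scipy, OpenCV 4.12 (cv2) and the standard library are available. Lean on these libraries where they do the work, as an engineer would, in place of code of your own. Each camera call takes 0.05 s, during which the arm holds its last target.

## Working session

There is one attempt and no reset: what is moved stays moved. The work goes in short steps, Python scripts to look and compute and a tool call to move; the robot and the scene stay as the last step left them, time stands still between calls to the robot, and variables do not carry over. Pictures are saved under pics/ and viewed, and the job is handed in when it is done.

Besides the shell and the picture viewer there is one more tool, called after "Call:" as name(argument=value, ...) on one line, values as JSON. play_rows: Moves the arm, as the interface text tells. Its arguments: {"type":"object","properties":{"increments":{"type":"string"},"hand":{"type":"number"},"squeeze":{"type":"number"}},"required":["increments"]}

```bash
mkdir -p pics
python3 - <<'E'
from workcell import get_obs,camera,manip
import cv2
for n in("scene","top"):
    c=camera(n); cv2.imwrite(f"pics/{n}0.png",c["img"]); print(n,{k:v for k,v in c.items() if k!="img"})
print(get_obs()); print(manip.finger_overhang)
E
```

```text
scene {'fov_y': 43.809611238718475, 'cx': 249.60644634573853, 'cy': 191.1465215942164, 'distortion': array([-0.03935867,  0.        ,  0.        ,  0.        ,  0.        ]), 'R': array([[ 0.89919174, -0.43714383, -0.01895995],
       [-0.22199204, -0.41843293, -0.88070053],
       [ 0.37705933,  0.7961276 , -0.47329389]]), 't': array([-0.53850657,  0.05968804,  1.04505212])}
top {'fov_y': 43.78530735607195, 'cx': 253.38725030930408, 'cy': 186.29728536650146, 'distortion': array([-0.0738903,  0.       ,  0.       ,  0.       ,  0.       ]), 'R': array([[-0.02785474, -0.99932054,  0.02413643],
       [-0.99818267,  0.02651603, -0.05411329],
       [ 0.05343652, -0.02559988, -0.99824305]]), 't': array([-0.26457917,  0.50375628,  1.25740282])}
{'clock': 0.1, 'joint_pos': array([-1.21660327,  0.33282873, -0.06469161,  1.46086383,  0.02162768,
        1.34991193, -0.08853838]), 'joint_velocities': array([-0.00043955, -0.00123843, -0.00155337, -0.00137524, -0.00037333,
        0.00018335, -0.00028913]), 'tau': array([ 3.40950910e-04, -6.26747203e+01,  4.85239585e-02, -3.92428851e+01,
        1.61839044e-02,  7.06361403e-03,  2.29517440e-05]), 'position': array([0.22984268, 0.58079725, 0.20417989]), 'ee_rot': array([-0.39779176,  0.58516494,  0.39721763,  0.58443295]), 'ft_force': array([-0.71718954, -1.45315252, -0.06676289]), 'torque': array([ 0.01301122, -0.00851523, -0.03786903]), 'grip_width': 0.9944727030144747}
0.008
```

View pics/scene0.png

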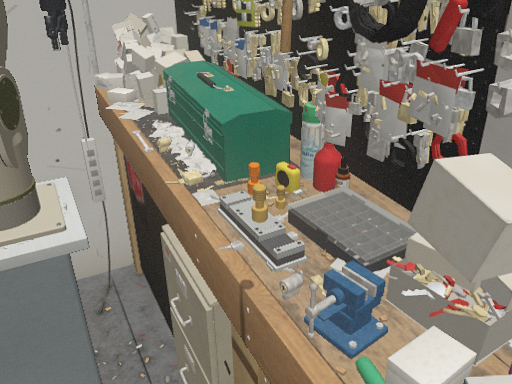

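View pics/top0.png

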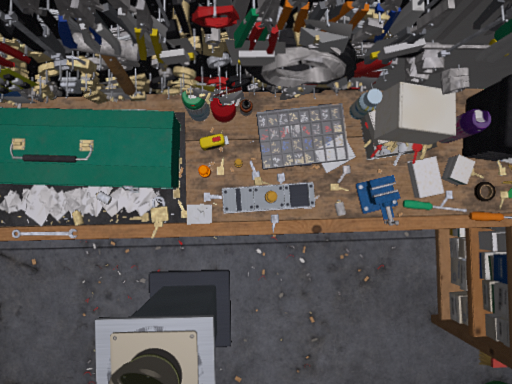

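```bash
cat > h.py <<'E'
import numpy as np,cv2
from workcell import get_obs,camera,manip
def K(c):
    f=c["img"].shape[0]/2/np.tan(np.radians(c["fov_y"]/2)); return np.array([[f,0,c["cx"]],[0,f,c["cy"]],[0,0,1]])
def ray(c,uv,z):
    p=cv2.undistortPoints(np.array(uv,float).reshape(-1,1,2),K(c),c["distortion"]).reshape(-1,2)
    o=-c["R"].T@c["t"]; d=np.c_[p,np.ones(len(p))]@c["R"]
    return o+d*((z-o[2])/d[:,2])[:,None]
def proj(c,X):
    return cv2.projectPoints(np.array(X,float).reshape(-1,1,3),cv2.Rodrigues(c["R"])[0],c["t"],K(c),c["distortion"])[0].reshape(-1,2)
def crop(c,x0,y0,x1,y1,s,fn):
    cv2.imwrite(fn,cv2.resize(c["img"][y0:y1,x0:x1],None,fx=s,fy=s,interpolation=cv2.INTER_CUBIC))
E
python3 - <<'E'
import cv2
from h import *
for n,b,s in(("scene",(190,140,320,280),4),("top",(190,145,350,245),5)):
    crop({"img":cv2.imread(f"pics/{n}0.png")},*b,s,f"pics/{n}0z.png")
E
```

```text
(no output)
```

View pics/scene0z.png

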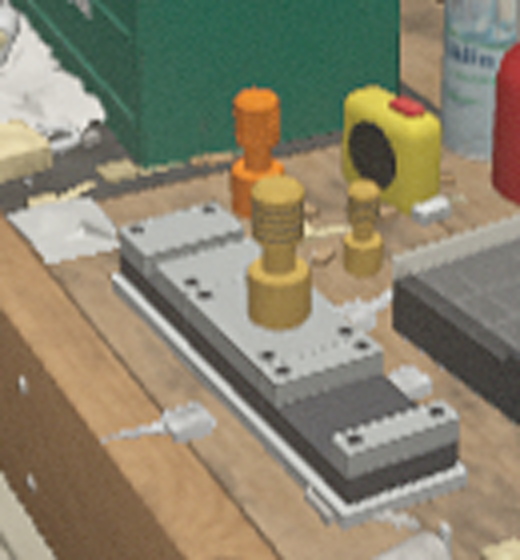

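View pics/top0z.png

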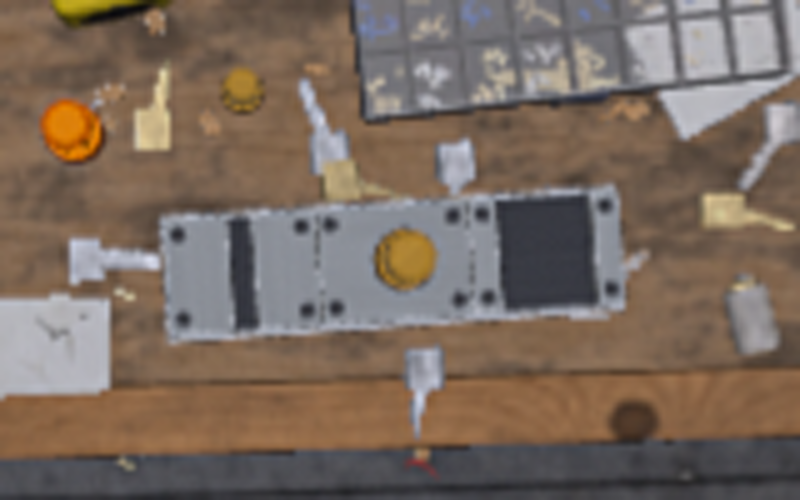

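```bash
cat > m.py <<'E'
from h import *
from scipy.optimize import least_squares
import pickle
def getc():
    C={}
    for n in("scene","top"): C[n]=camera(n)
    return C
def rail(p):  # groove origin x,y,yaw ; points
    x,y,a=p; c,s=np.cos(a),np.sin(a)
    def T(q): q=np.atleast_2d(q).astype(float); return np.c_[x+c*q[:,0]-s*q[:,1],y+s*q[:,0]+c*q[:,1],q[:,2]+0.026]
    return T
def segs():
    L=[]
    t=.014
    for a,b in((-.04,-.025),(.025,.12 -.08),(.04,.12),(.12,.2)):
        q=[(-.03,a,t),(.03,a,t),(.03,b,t),(-.03,b,t)]
        L.append(q+[q[0]])
    L.append([(-.03,-.025,0),(.03,-.025,0),(.03,.025,0),(-.03,.025,0),(-.03,-.025,0)])
    L.append([(-.034,-.043,-.026),(.034,-.043,-.026),(.034,.203,-.026),(-.034,.203,-.026),(-.034,-.043,-.026)])
    return L
def draw(img,c,T,x0,y0,s,col=(0,0,255)):
    for q in segs():
        u=(proj(c,T(q))-[x0,y0]+.5)*s-.5
        cv2.polylines(img,[np.round(u).astype(int)],False,col,1)
E
python3 - <<'E'
from m import *
C=getc(); pickle.dump(C,open("C.pkl","wb"))
Z=lambda p,x0,y0,s:(np.array(p,float)+.5)/s-.5+[x0,y0]
t=C["top"]
# floor corners
print(ray(t,Z([(498,198),(508,308),(588,195),(598,303)],190,145,5),.026))
print(ray(t,Z([(318,267),(468,258)],190,145,5),.04))
f=ray(t,Z([(548,251)],190,145,5),.026)[0]
# edges: seams
s=ray(t,Z([(318,267),(468,258)],190,145,5),.04); d=s[0]-s[1]; print(np.linalg.norm(d))
yaw=np.arctan2(-d[0],d[1]); g=(s[1]-(s[0]-s[1])/np.linalg.norm(d)*.04); print(f,g,yaw)
T=rail((g[0],g[1],yaw))
for n,b,sc in(("scene",(190,140,320,280),4),("top",(190,145,350,245),5)):
    crop(C[n],*b,sc,"pics/tmp.png"); im=cv2.imread("pics/tmp.png"); draw(im,C[n],T,b[0],b[1],sc); cv2.imwrite(f"pics/{n}1o.png",im)
E
```

```text
[[ 0.49892811 -0.37315954  0.026     ]
 [ 0.44045339 -0.37661877  0.026     ]
 [ 0.4992584  -0.42119392  0.026     ]
 [ 0.44175396 -0.42458931  0.026     ]]
[[ 0.46450834 -0.27625051  0.04      ]
 [ 0.46708061 -0.35498126  0.04      ]]
0.07877275522033614
[ 0.47006799 -0.39886593  0.026     ] [ 0.46838678 -0.39495993  0.04      ] 0.032660063733050256
```

View pics/scene1o.png

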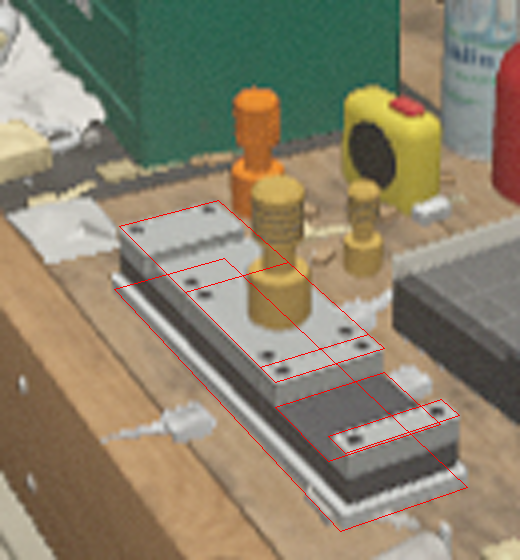

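View pics/top1o.png

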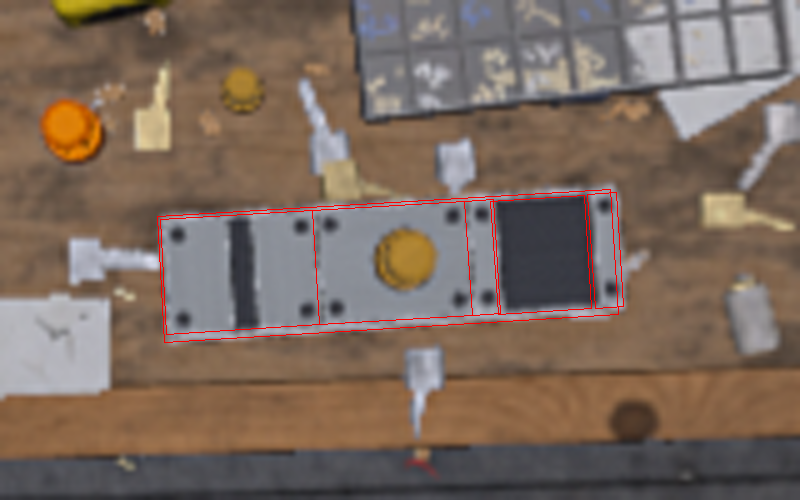

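Run:
```python
from m import *
from scipy.spatial.transform import Rotation as Ro
C=pickle.load(open("C.pkl","rb")); o=get_obs()
print(np.round(Ro.from_quat(o["ee_rot"]).as_matrix(),3), o["position"])
T=rail((.469,-.3965,.0325))
print("mid",T([0,.08,.014]))
t=C["top"];s=C["scene"]
b=ray(s,[(226,181)],0); print("box corner",b)
for h in(.1,.15,.2,.25): print(h,proj(s,b+[0,0,h]),proj(t,b+[0,0,h]))
# brass mask
def fit(P):
    x,y=P; a=np.linspace(0,2*np.pi,60)
    out=[]
    for z,r in((.04,.014),(.07,.016),(.084,.013),(.114,.013)): out.append(np.c_[x+r*np.cos(a),y+r*np.sin(a),0*a+z])
    return out
def hull(c,P):
    m=np.zeros((384*8,512*8),np.uint8)
    F=fit(P)
    for A,B in((0,1),(2,3)):
        h=cv2.convexHull(np.float32(proj(c,np.r_[F[A],F[B]])+.5)*8); cv2.fillPoly(m,[h.astype(int)],255)
    return cv2.resize(m,(512,384),interpolation=cv2.INTER_AREA)/255.
def mask(c,x0,y0,x1,y1):
    hsv=cv2.cvtColor(c["img"],cv2.COLOR_BGR2HSV); m=((hsv[...,0]>12)&(hsv[...,0]<32)&(hsv[...,1]>110)).astype(float)
    z=np.zeros_like(m); z[y0:y1,x0:x1]=m[y0:y1,x0:x1]; return z
Mt=mask(t,255,185,290,210); Ms=mask(s,245,180,271,228)
print(Mt.sum(),Ms.sum())
from scipy.optimize import minimize
for nm,L in(("both",((t,Mt),(s,Ms))),("top",((t,Mt),)),("scene",((s,Ms),))):
    r=minimize(lambda P:sum(np.abs(hull(c,P)-M).sum() for c,M in L),(.467,-.318),method="Nelder-Mead",options=dict(initial_simplex=[(.467,-.318),(.477,-.318),(.467,-.328)],xatol=2e-4))
    print(nm,r.x,r.fun)
    print([ (proj(c,np.r_[r.x,.077])).round(1) for c in (t,s)])
for n,bb,sc in(("scene",(190,140,320,280),4),("top",(190,145,350,245),5)):
    crop(C[n],*bb,sc,"pics/tmp.png"); im=cv2.imread("pics/tmp.png"); draw(im,C[n],T,bb[0],bb[1],sc)
    for q in fit(r.x if 0 else minimize(lambda P:sum(np.abs(hull(c,P)-M).sum() for c,M in ((t,Mt),(s,Ms))),(.467,-.318),method="Nelder-Mead").x):
        cv2.polylines(im,[np.round((proj(C[n],q)-bb[:2]+.5)*sc-.5).astype(int)],True,(255,0,0),1)
    cv2.imwrite(f"pics/{n}2o.png",im)
```

```text
[[-0.    -0.93   0.368]
 [-0.001  0.368  0.93 ]
 [-1.    -0.    -0.001]] [0.22987481 0.58092951 0.20445035]
mid [[ 0.46640046 -0.31654225  0.04      ]]
box corner [[ 0.50270785 -0.06393721  0.        ]]
0.1 [[224.23005321 143.59334889]] [[168.07846119 184.2297457 ]]
0.15 [[223.29437988 123.72185623]] [[164.85357759 183.00441128]]
0.2 [[222.32285316 103.0168059 ]] [[161.33453382 181.66703321]]
0.25 [[221.31388451  81.43464369]] [[157.47927544 180.20155113]]
112.0 520.0
both [ 0.46643585 -0.31753054] 206.63921568627453
[array([[269.8, 196.4]]), array([[259., 202.]])]
top [ 0.46657689 -0.319842  ] 14.360784313725489
[array([[270.7, 196.3]]), array([[259.6, 202.5]])]
scene [ 0.46698667 -0.31595903] 175.94901960784313
[array([[269.1, 196.2]]), array([[258.8, 201.6]])]
```

```bash
python3 -c "
import cv2,numpy as np
a=cv2.imread('pics/scene2o.png');b=cv2.imread('pics/top2o.png')
a=a[100:400,100:420];b=b[140:360,130:650]
h=max(a.shape[0],b.shape[0]);o=np.zeros((530,540,3),np.uint8);o[:300,:320]=a;o[305:525,:520]=b;cv2.imwrite('pics/both2.png',o)"
```

```text
(no output)
```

View pics/both2.png

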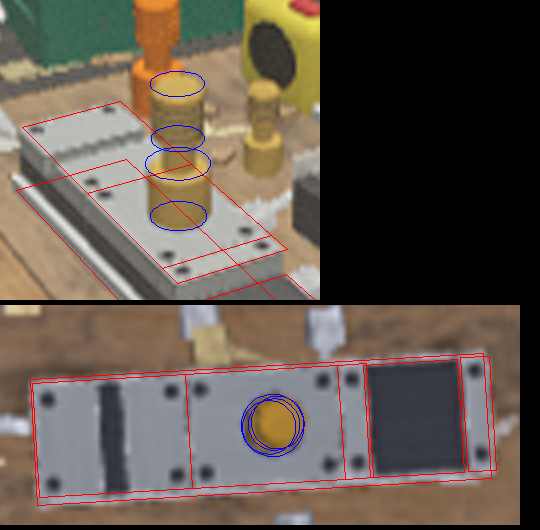

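```bash
cat > plan.py <<'E'
import sys
from h import *
from scipy.spatial.transform import Rotation as Ro
def plan(wps,dth,step=.045,n=20,o=None):
    o=get_obs(); p=o["position"].copy(); R=Ro.from_quat(o["ee_rot"]).as_matrix(); rows=[];tot=dth
    wps=[np.array(w,float) for w in wps]
    while len(rows)<n and wps:
        d=wps[0]-p; L=np.linalg.norm(d)
        if L<1e-4: wps.pop(0); continue
        d=d*min(1,step/L); t=np.clip(tot,-.14,.14); tot-=t
        rows.append(np.r_[R.T@d,t]); p=p+d; R=R@Ro.from_rotvec([t,0,0]).as_matrix()
    while len(rows)<n and abs(tot)>.005:
        t=np.clip(tot,-.14,.14); tot-=t; rows.append(np.r_[0,0,0,t])
    print("; ".join(" ".join(f"{v:.3f}" for v in r) for r in rows)); print(p)
def theta():
    o=get_obs(); z=Ro.from_quat(o["ee_rot"]).as_matrix()
    return np.degrees(np.arctan2(z[1,2],z[0,2])),z[:,0],o
E
python3 -c "
from plan import *
plan([(.23,.58,.305),(.42,.3,.305),(.465,-.318,.305)],2.73)"
```

```text
-0.045 -0.000 -0.000 0.140; -0.045 -0.000 -0.000 0.140; -0.011 -0.000 -0.000 0.140; 0.000 -0.044 -0.008 0.140; 0.000 -0.045 -0.002 0.140; 0.000 -0.045 0.005 0.140; 0.000 -0.044 0.011 0.140; 0.000 -0.042 0.017 0.140; 0.000 -0.039 0.022 0.140; 0.000 -0.035 0.028 0.140; 0.000 -0.016 0.017 0.140; 0.000 -0.041 0.018 0.140; 0.000 -0.038 0.024 0.140; 0.000 -0.034 0.029 0.140; 0.000 -0.030 0.033 0.140; 0.000 -0.025 0.037 0.140; 0.000 -0.020 0.040 0.140; 0.000 -0.014 0.043 0.140; 0.000 -0.008 0.044 0.140; 0.000 -0.001 0.045 0.070
[ 0.44941242 -0.10393058  0.305     ]
```

Call:
play_rows(increments="-0.045 0 0 0.14; -0.045 0 0 0.14; -0.011 0 0 0.14; 0 -0.044 -0.008 0.14; 0 -0.045 -0.002 0.14; 0 -0.045 0.005 0.14; 0 -0.044 0.011 0.14; 0 -0.042 0.017 0.14; 0 -0.039 0.022 0.14; 0 -0.035 0.028 0.14", hand=-1, squeeze=30)

```text
clock: 1.2
position: [0.4001, 0.3103, 0.306]
ee_rot: [0.086, 0.703, -0.089, 0.7]
ft_force: [0.6, 0.5, -0.2]
grip_width: 0.997
```

```bash
python3 -c "
from plan import *
a,x,o=theta(); print(a,x,o['joint_pos'],o['clock'])
plan([(.42,.3,.305),(.465,-.318,.305)],np.radians(a+88.14))"
```

```text
-14.167483728910444 [-0.00512312 -0.00405895 -0.99997864] [-1.0033269   0.02847006  0.26134159  1.60717236 -0.00783846  1.51343765
 -0.98884654] 1.2
0.001 -0.005 0.022 0.140; 0.000 -0.040 0.020 0.140; 0.000 -0.037 0.025 0.140; 0.000 -0.033 0.030 0.140; 0.000 -0.029 0.035 0.140; 0.000 -0.024 0.038 0.140; 0.000 -0.018 0.041 0.140; 0.000 -0.012 0.043 0.140; 0.000 -0.006 0.045 0.140; 0.000 0.000 0.045 0.031; 0.000 0.002 0.045 0.000; 0.000 0.002 0.045 0.000; 0.000 0.002 0.045 0.000; 0.000 0.002 0.045 0.000; 0.000 0.001 0.035 0.000
[ 0.465 -0.318  0.305]
```

Call:
play_rows(increments="0 -0.005 0.022 0.14; 0 -0.040 0.020 0.14; 0 -0.037 0.025 0.14; 0 -0.033 0.030 0.14; 0 -0.029 0.035 0.14; 0 -0.024 0.038 0.14; 0 -0.018 0.041 0.14; 0 -0.012 0.043 0.14; 0 -0.006 0.045 0.14; 0 0 0.045 0.03")

```text
clock: 2.2
position: [0.4358, -0.1221, 0.3066]
ee_rot: [-0.505, -0.494, 0.508, -0.493]
ft_force: [1.1, 0.4, -1.1]
grip_width: 0.999
```

```bash
python3 -c "
from plan import *
a,x,o=theta(); print(a,x,o['joint_pos'],o['clock'])
plan([(.4665,-.318,.20)],np.radians(a+88.14))"
```

```text
-91.53738376773862 [-0.00417618 -0.00279849 -0.99998736] [-0.58130599 -0.1621465   0.67308611  1.74399359  0.10404557  1.52898461
 -1.51704882] 2.2
0.021 0.007 0.039 -0.059; 0.021 0.005 0.039 0.000; 0.021 0.005 0.039 0.000; 0.021 0.005 0.039 0.000; 0.021 0.005 0.039 0.000; 0.000 0.000 0.000 0.000
[ 0.4665 -0.318   0.2   ]
```

Call:
play_rows(increments="0.021 0.007 0.039 -0.059; 0.021 0.005 0.039 0; 0.021 0.005 0.039 0; 0.021 0.005 0.039 0; 0.021 0.005 0.039 0; 0 0 0 0; 0 0 0 0")

```text
clock: 2.9
position: [0.4642, -0.3318, 0.1983]
ee_rot: [0.492, 0.505, -0.495, 0.507]
ft_force: [0.1, -0.1, 0.5]
grip_width: 0.998
```

```bash
python3 -c "
from plan import *
a,x,o=theta(); print(a,x,o['joint_pos'],o['clock'],o['position'])
plan([(.4665,-.318,.14)],np.radians(a+88.14),.03)
for n,b in(('scene',(190,100,320,280)),('top',(190,145,350,245))):
    c=camera(n); crop(c,*b,4,f'pics/{n}3.png')
"
```

```text
-88.55295709911181 [-0.00185702 -0.00526032 -0.99998444] [-0.26488311  0.30531595  0.97879811  1.66139908 -0.25553139  1.31238962
 -0.78757852] 2.9 [ 0.46421971 -0.33179566  0.19826142]
0.029 0.001 -0.007 -0.007; 0.029 0.001 -0.007 0.000
[ 0.4665 -0.318   0.14  ]
```

View pics/scene3.png

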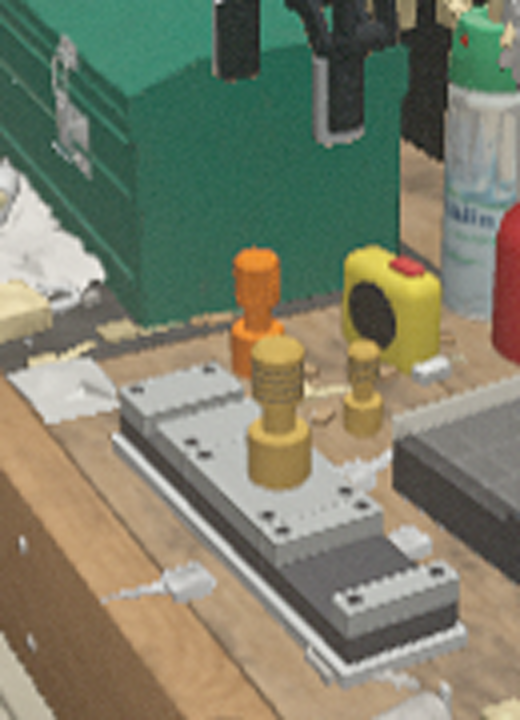

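Call:
play_rows(increments="0.018 0.001 -0.005 -0.007; 0.018 0.001 -0.005 0; 0.018 0 -0.003 0; 0 0 0 0")

```text
clock: 3.4
position: [0.4707, -0.3117, 0.1484]
ee_rot: [0.492, 0.508, -0.486, 0.514]
ft_force: [-0.2, -0.0, -0.0]
grip_width: 1.003
```

```bash
python3 -c "
from plan import *
a,x,o=theta(); print(a,x,o['joint_pos'],o['clock'],o['position'])
plan([(.4665,-.318,.09)],np.radians(a+88.14),.015)
for n,b in(('scene',(190,100,320,280)),('top',(190,145,350,245))):
    c=camera(n); crop(c,*b,4,f'pics/{n}4.png')
"
```

```text
-87.50797843054964 [ 1.17582875e-02 -4.76217498e-04 -9.99930756e-01] [-0.2790232   0.32376962  0.94997808  1.7492049  -0.28810734  1.20388207
 -0.77851065] 3.4 [ 0.47074181 -0.31167614  0.14839109]
0.015 -0.001 0.002 0.011; 0.015 -0.001 0.002 0.000; 0.015 -0.001 0.002 0.000; 0.014 -0.001 0.001 0.000
[ 0.4665 -0.318   0.09  ]
```

View pics/scene4.png

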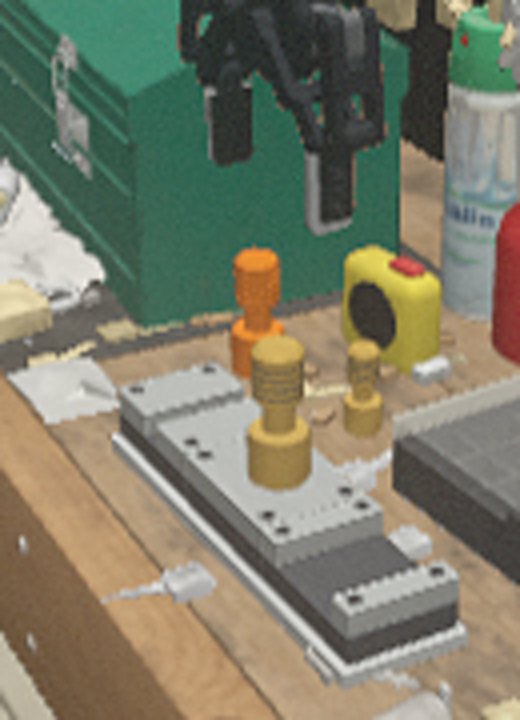

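Call:
play_rows(increments="0.015 -0.001 0.002 0.01; 0.015 -0.001 0.002 0; 0.015 -0.001 0.001 0; 0.008 -0.001 0.001 0; 0 0 0 0; 0 0 0 0")

```text
clock: 4.1
position: [0.4693, -0.3207, 0.0954]
ee_rot: [0.495, 0.503, -0.488, 0.513]
ft_force: [0.1, -0.0, 0.2]
grip_width: 1.005
```

```bash
python3 -c "
from plan import *
a,x,o=theta(); print(a,x,o['joint_pos'],o['clock'],o['position'])
plan([(.4665,-.318,.09)],np.radians(a+88.14),.015)
for n,b in(('scene',(190,100,320,280)),('top',(190,145,350,245))):
    c=camera(n); crop(c,*b,4,f'pics/{n}5.png')
"
```

```text
-88.17147756150663 [ 0.0174719  -0.00288882 -0.99984318] [-0.22426844  0.39343779  0.91530681  1.8010221  -0.35683741  1.102988
 -0.72509546] 4.1 [ 0.46930044 -0.32065158  0.09544124]
0.005 -0.003 -0.003 -0.001
[ 0.4665 -0.318   0.09  ]
```

View pics/scene5.png

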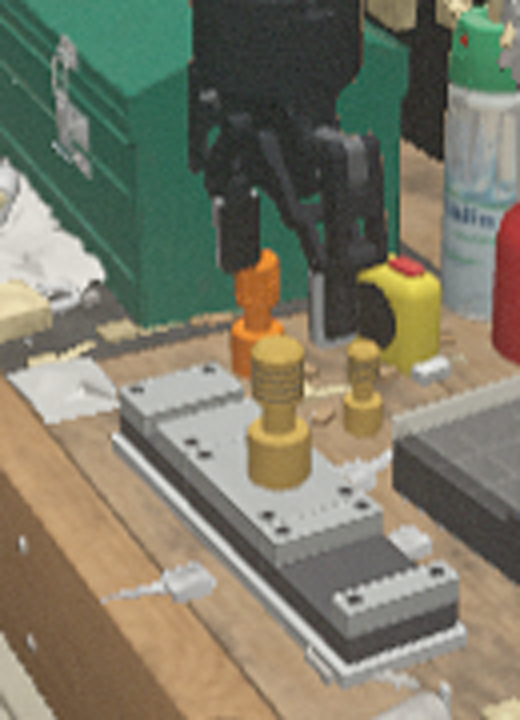

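View pics/top5.png

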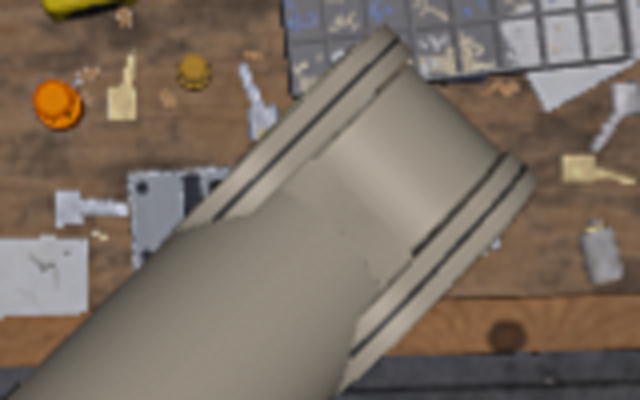

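```bash
python3 -c "
from h import *
c=camera('scene')
for P in [(.469,-.363,.1),(.469,-.278,.1),(.469,-.32,.095),(.469,-.363,.13),(.469,-.278,.13),(.4665,-.318,.114)]: print(P,(proj(c,P)[0]-[190,100])*4)
"
```

```text
(0.469, -0.363, 0.1) [324.69268882 406.41282893]
(0.469, -0.278, 0.1) [244.12491392 332.18294699]
(0.469, -0.32, 0.095) [282.53968088 376.61070579]
(0.469, -0.363, 0.13) [324.85312475 349.18643985]
(0.469, -0.278, 0.13) [243.0538513  277.95966016]
(0.4665, -0.318, 0.114) [275.66383502 341.15762358]
```

```bash
python3 -c "
from h import *
c=camera('scene'); crop(c,225,130,300,215,9,'pics/s6.png')
import numpy as np
p0=proj(c,(.469,-.363,.1))[0]
for d in np.eye(3)*.02: print((proj(c,np.array((.469,-.363,.1))+d)[0]-p0)*9)
im=cv2.imread('pics/s6.png')
def box(dz,dx,col):
  for s in(-1,1):
    y0=-.3207+s*.0425;y1=-.3207+s*.057
    for zz in(.1,.13):
      q=[(.4693+dx+a,b,zz+dz) for a,b in((-.011,y0),(.011,y0),(.011,y1),(-.011,y1))]
      u=(proj(c,q)-[225,130]+.5)*9-.5
      cv2.polylines(im,[np.round(u).astype(int)],True,col,1)
box(0,0,(0,0,255));box(.033,0,(255,255,0))
cv2.imwrite('pics/s6.png',im)
"
```

```text
[ 84.86590204 -22.16186681]
[-45.09539475 -41.55000018]
[  0.240887   -85.37532587]
```

View pics/s6.png

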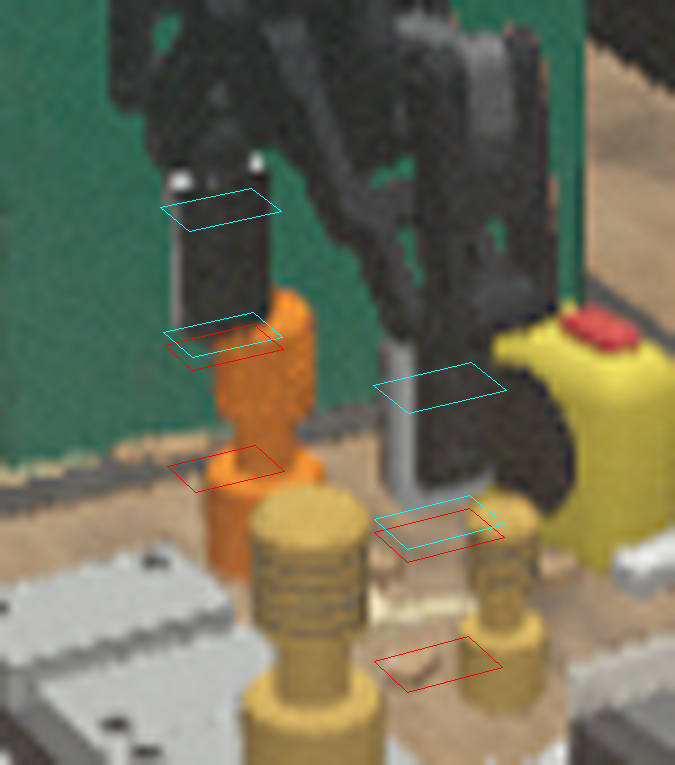

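Call:
play_rows(increments="0 0 0 0; 0 0 0 0; 0 0 0 0; 0 0 0 0; 0 0 0 0", hand=0.2, squeeze=20)

```text
clock: 4.8
position: [0.4707, -0.3206, 0.0972]
ee_rot: [0.496, 0.502, -0.487, 0.514]
ft_force: [0.2, -0.1, -0.5]
grip_width: 0.401
```

```bash
python3 -c "
from plan import *
a,x,o=theta(); print(a,x,o['clock'],o['position'],o['ft_force'],o['grip_width'])
c=camera('scene'); crop(c,200,110,320,225,6,'pics/s7.png')
c=camera('top'); crop(c,190,130,350,245,5,'pics/t7.png')
"
```

```text
-88.1110464702485 [ 0.02072986 -0.00344062 -0.99977919] 4.8 [ 0.47066005 -0.32062814  0.09716666] [ 0.15504564 -0.140121   -0.45558066] 0.40065647454780684
```

View pics/s7.png

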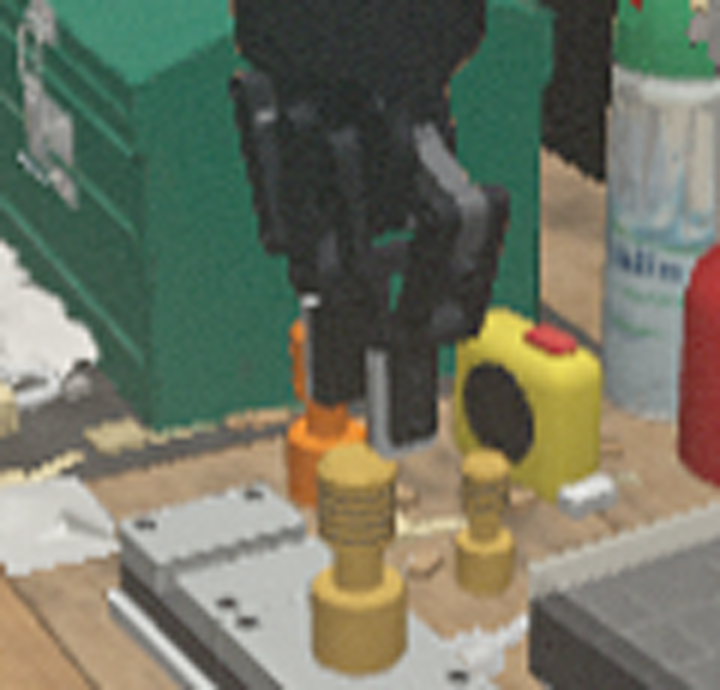

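View pics/t7.png

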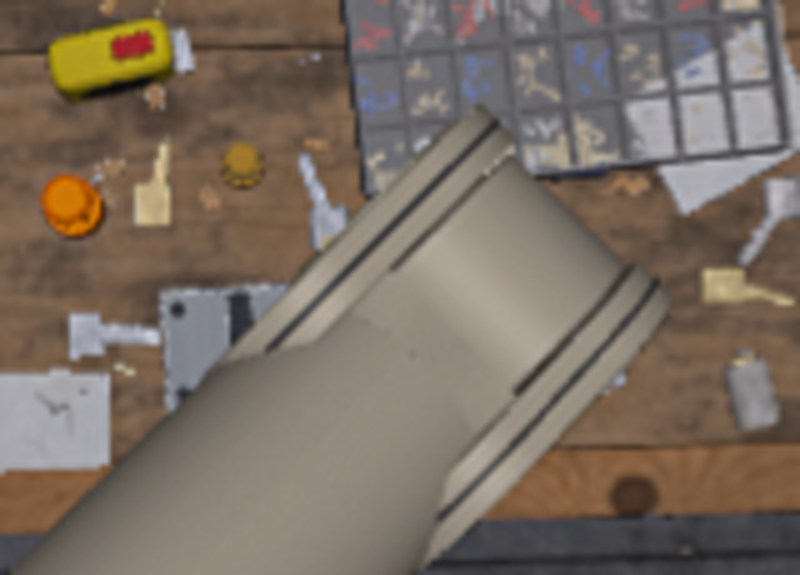

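```bash
python3 -c "
from h import *
import pickle
c=pickle.load(open('C.pkl','rb'))['scene']
im=cv2.resize(c['img'][0:100,0:130],None,fx=6,fy=6,interpolation=cv2.INTER_CUBIC)
z=np.array([.368,.93,0]);y=np.array([-.93,.368,0]);p=np.array([.2298,.5808,.2042])
for dz,col in((.005,(0,0,255)),(.04,(255,255,0))):
  for s in(-1,1):
    q=[p+[0,0,dz]+y*a+z*s*b for a,b in((-.011,.0425),(.011,.0425),(.011,.057),(-.011,.057))]
    cv2.polylines(im,[np.round((proj(c,q)+.5)*6-.5).astype(int)],True,col,1)
cv2.imwrite('pics/s8.png',im); print(c['R'].T@-c['t'])
"
```

```text
[ 0.10342427 -1.04242421  0.53697401]
```

View pics/s8.png

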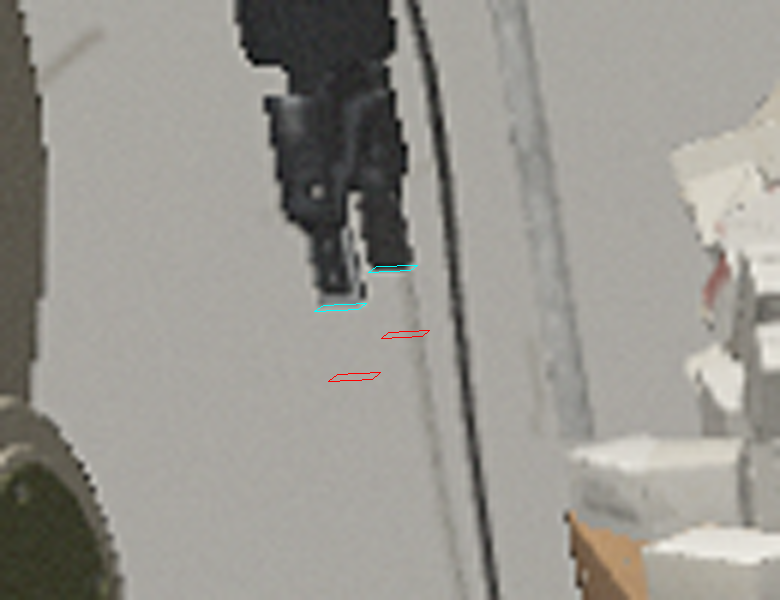

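Call:
play_rows(increments="0 0 0 0; 0 0 0 0; 0 0 0 0; 0.01 -0.003 -0.001 0; 0.01 -0.002 -0.001 0; 0 0 0 0; 0 0 0 0", hand=-1)

```text
clock: 5.6
position: [0.465, -0.3184, 0.0745]
ee_rot: [0.496, 0.502, -0.488, 0.514]
ft_force: [-0.3, 0.6, 0.6]
grip_width: 1.003
```

```bash
cat > look.py <<'E'
import sys
from plan import *
k=sys.argv[1]
a,x,o=theta(); print(a,x.round(4),o['joint_pos'].round(3),o['clock'],o['position'].round(4),o['ft_force'].round(1),o['grip_width'])
c=camera('scene'); crop(c,200,110,320,225,6,f'pics/s{k}.png')
E
python3 look.py 9
```

```text
-88.11649745371726 [ 0.0195 -0.0029 -0.9998] [-0.215  0.408  0.902  1.834 -0.376  1.059 -0.708] 5.6 [ 0.465  -0.3184  0.0745] [-0.3  0.6  0.6] 1.0030945315770516
```

View pics/s9.png

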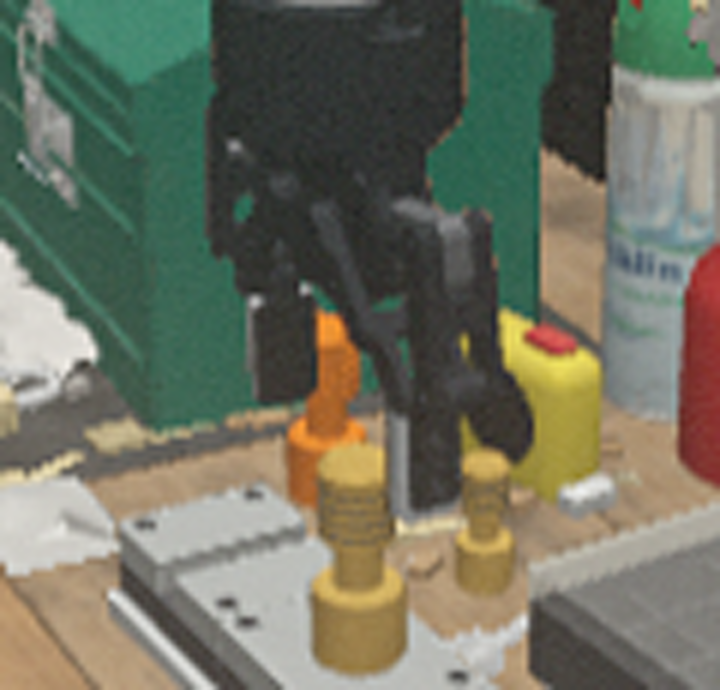

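Call:
play_rows(increments="0.01 0 0 0; 0.01 0 0 0; 0 0 0 0; 0 0 0 0")

```text
clock: 6.05
position: [0.4655, -0.3184, 0.0526]
ee_rot: [0.496, 0.503, -0.488, 0.514]
ft_force: [0.7, -0.5, 0.0]
grip_width: 1.0
```

```bash
python3 look.py 10
```

```text
-88.10418077965036 [ 0.0194 -0.003  -0.9998] [-0.195  0.439  0.88   1.85  -0.406  1.021 -0.687] 6.05 [ 0.4655 -0.3184  0.0526] [ 0.7 -0.5  0. ] 1.000089077783757
```

View pics/s10.png

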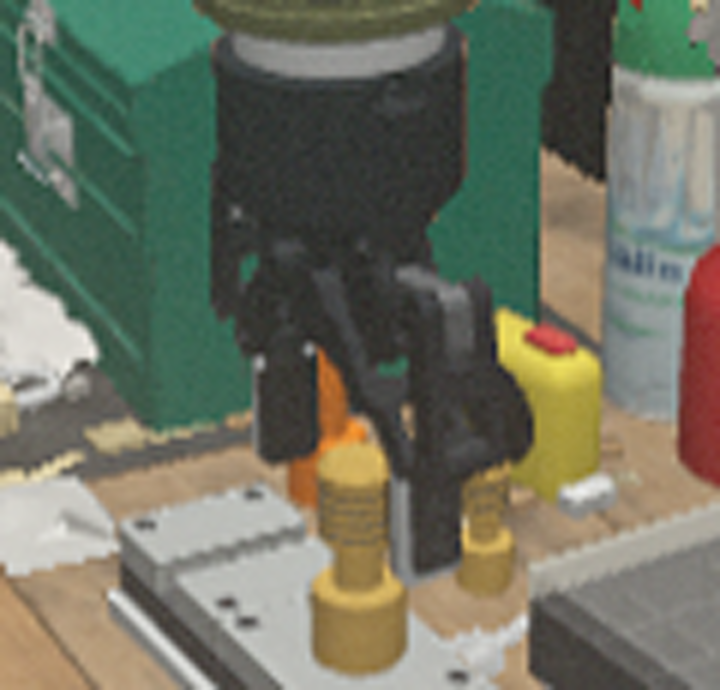

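Call:
play_rows(increments="0 0 0 0; 0 0 0 0; 0 0 0 0; 0 0 0 0; 0 0 0 0; 0 0 0 0; 0 0 0 0", hand=1, squeeze=25)

```text
clock: 6.8
position: [0.466, -0.3186, 0.0535]
ee_rot: [0.496, 0.502, -0.487, 0.514]
ft_force: [1.0, -0.5, -0.5]
grip_width: 0.292
```

```bash
python3 look.py 11
```

```text
-88.10174656921014 [ 0.0207 -0.0034 -0.9998] [-0.195  0.438  0.881  1.849 -0.405  1.021 -0.687] 6.8 [ 0.466  -0.3186  0.0535] [ 1.  -0.5 -0.5] 0.2921782335321303
```

View pics/s11.png

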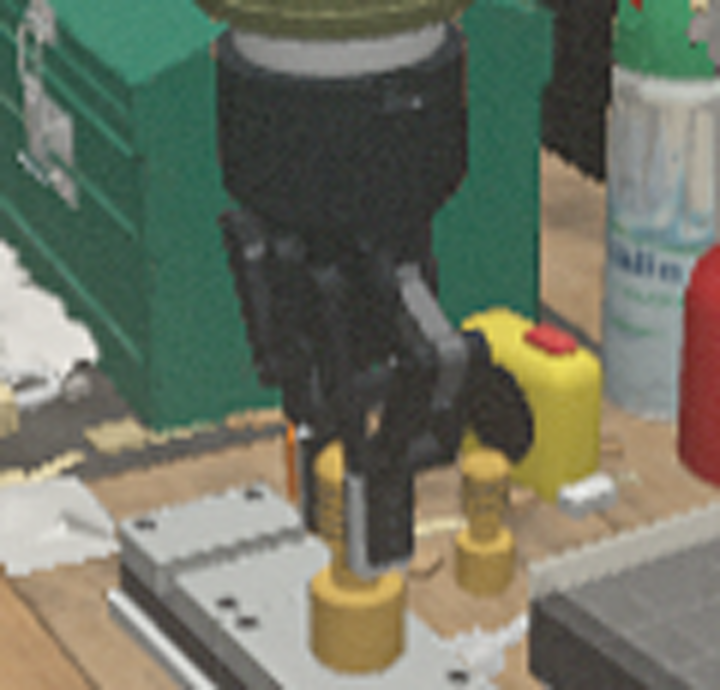

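Call:
play_rows(increments="0 0 0.006 0; 0 0 0.01 0; 0 0 0.01 0; 0 0 0.006 0; 0 0 0 0")

```text
clock: 7.35
position: [0.4669, -0.354, 0.0535]
ee_rot: [0.496, 0.502, -0.488, 0.514]
ft_force: [-0.6, 0.6, 2.0]
grip_width: 0.296
```

```bash
python3 look.py 12
```

```text
-88.11767531324891 [ 0.0204 -0.0035 -0.9998] [-0.11   0.487  0.864  1.792 -0.437  1.044 -0.621] 7.35 [ 0.4669 -0.354   0.0535] [-0.6  0.6  2. ] 0.29640429347104685
```

View pics/s12.png

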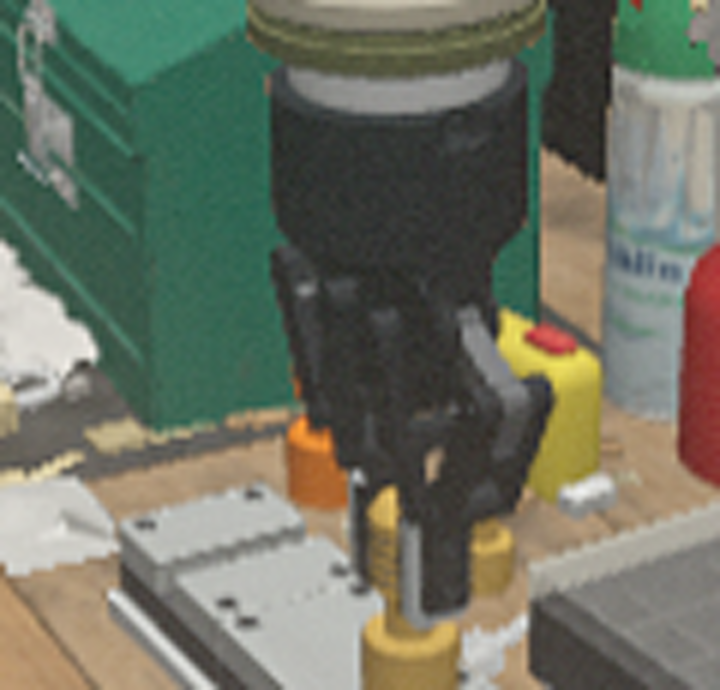

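Call:
play_rows(increments="0 0 0.008 0; 0 0 0.011 0; 0 0 0.011 0; 0 0 0.008 0; 0 0 0.003 0; 0 0 0 0; 0 0 0 0")

```text
clock: 8.1
position: [0.4676, -0.3981, 0.0525]
ee_rot: [0.496, 0.503, -0.488, 0.513]
ft_force: [0.0, -0.7, -2.8]
grip_width: 0.294
```

```bash
sed -i 's/200,110,320,225/220,140,340,265/' look.py; python3 look.py 13
```

```text
-88.12645400676847 [ 0.0185 -0.0026 -0.9998] [-0.006  0.551  0.843  1.712 -0.473  1.075 -0.549] 8.1 [ 0.4676 -0.3981  0.0525] [ 0.  -0.7 -2.8] 0.2935503080312632
```

View pics/s13.png

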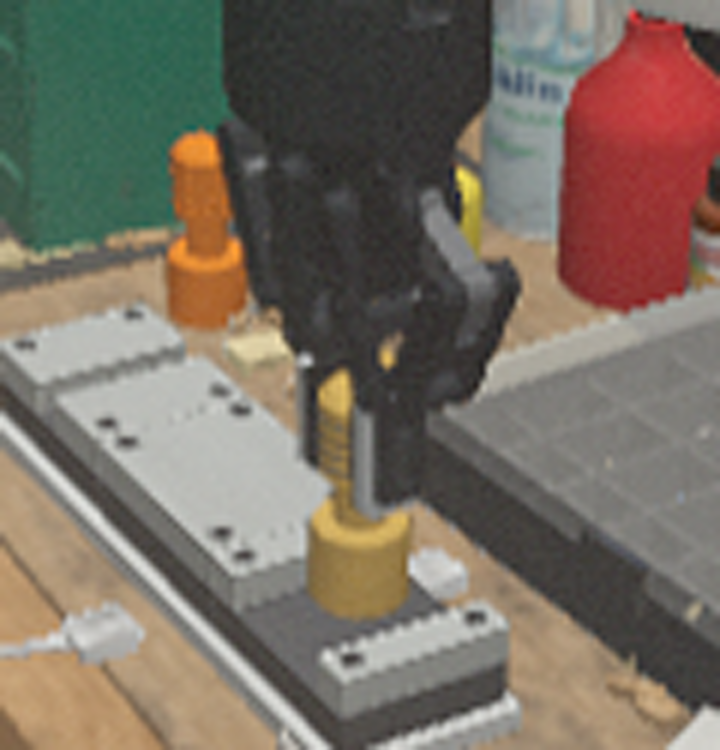

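Call:
play_rows(increments="0.004 0 0 0; 0.004 0 0 0; 0.003 0 0 0; 0 0 0 0; 0 0 0 0")

```text
clock: 8.65
position: [0.4683, -0.3963, 0.0401]
ee_rot: [0.495, 0.504, -0.487, 0.514]
ft_force: [-0.7, -0.3, -2.0]
grip_width: 0.294
```

```bash
python3 look.py 14
```

```text
-88.01220433735195 [ 0.0184 -0.0012 -0.9998] [ 0.     0.565  0.831  1.721 -0.485  1.055 -0.541] 8.65 [ 0.4683 -0.3963  0.0401] [-0.7 -0.3 -2. ] 0.2938591505514032
```

View pics/s14.png

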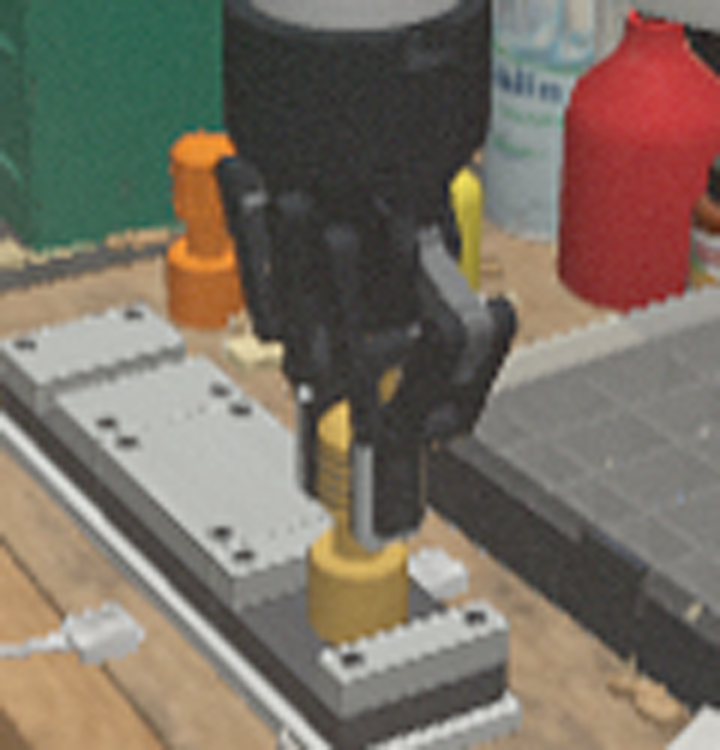

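Lowered ~12.5 mm and still carrying its weight; about 1–2 mm to go.

Call:
play_rows(increments="0.001 0 0 0; 0.001 0 0 0; 0 0 0 0; 0 0 0 0")

```text
clock: 9.1
position: [0.4693, -0.3973, 0.0398]
ee_rot: [0.496, 0.502, -0.487, 0.515]
ft_force: [-0.4, -0.2, -3.3]
grip_width: 0.297
```

Call:
play_rows(increments="0.001 0 0 0; 0.001 0 0 0; 0.001 0 0 0; 0 0 0 0")

```text
clock: 9.5
position: [0.4711, -0.399, 0.0397]
ee_rot: [0.496, 0.501, -0.486, 0.516]
ft_force: [0.4, -1.1, -3.2]
grip_width: 0.296
```

Call:
play_rows(increments="0.002 -0.001 -0.001 0; 0.002 -0.001 0 0; 0 0 0 0")

```text
clock: 9.8
position: [0.4722, -0.4005, 0.0398]
ee_rot: [0.497, 0.498, -0.486, 0.519]
ft_force: [-0.7, -0.5, -2.9]
grip_width: 0.297
```

```bash
python3 look.py 15
```

```text
-88.04053087288085 [ 0.0329 -0.0091 -0.9994] [ 0.005  0.564  0.829  1.722 -0.493  1.039 -0.534] 9.8 [ 0.4722 -0.4005  0.0398] [-0.7 -0.5 -2.9] 0.29698196931165655
```

View pics/s15.png

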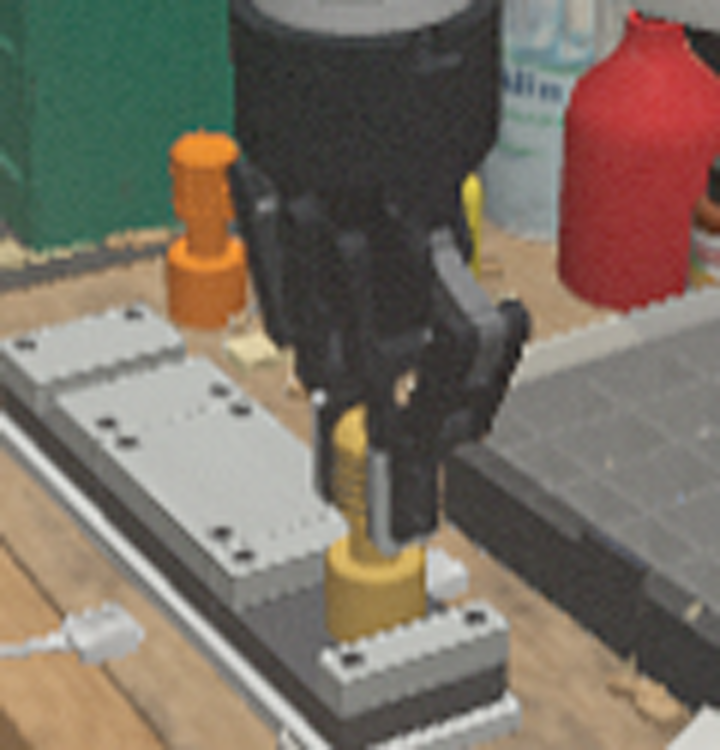

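Call:
play_rows(increments="0 0 0 0; 0 0 0 0; 0 0 0 0; 0 0 0 0; 0 0 0 0; 0 0 0 0", hand=-1)

```text
clock: 10.45
position: [0.4716, -0.3999, 0.0385]
ee_rot: [0.497, 0.499, -0.486, 0.518]
ft_force: [0.1, -0.3, 0.6]
grip_width: 0.999
```

```bash
python3 look.py 16
```

```text
-88.02734770376735 [ 0.031  -0.0084 -0.9995] [ 0.005  0.565  0.828  1.724 -0.493  1.039 -0.534] 10.45 [ 0.4716 -0.3999  0.0385] [ 0.1 -0.3  0.6] 0.9986470586121459
```

View pics/s16.png

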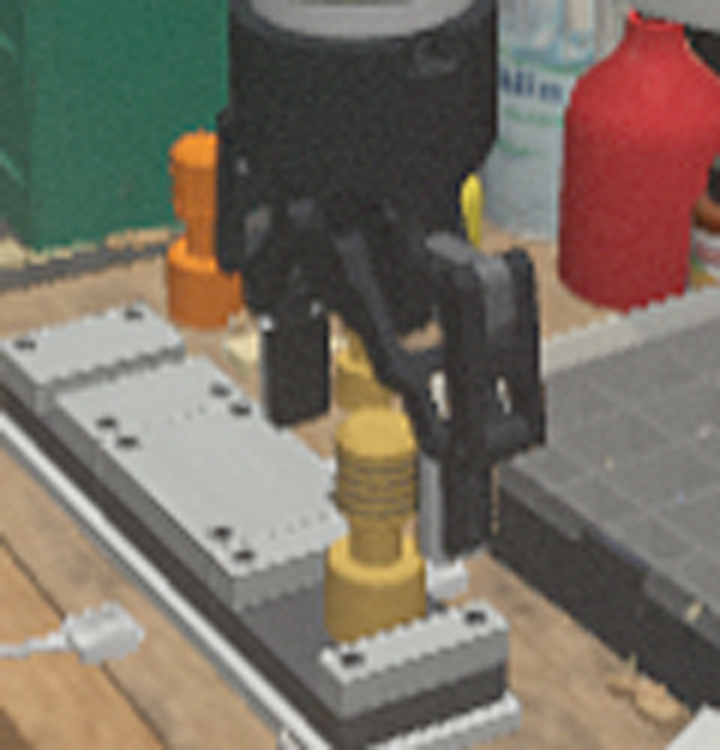

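Call:
play_rows(increments="-0.01 0 0 0; -0.02 0 0 0; -0.03 0 0 0; -0.04 0 0 0; -0.04 0 0 0; -0.04 0 -0.02 0; -0.02 0 -0.04 0; 0 -0.01 -0.045 0; 0 -0.01 -0.045 0; 0 -0.01 -0.045 0; 0 0 -0.045 0; 0 0 -0.045 0; 0 0 -0.03 0; 0 0 0 0; 0 0 0 0; 0 0 0 0; 0 0 0 0")

```text
clock: 12.2
position: [0.4217, -0.0807, 0.2506]
ee_rot: [0.503, 0.493, -0.486, 0.518]
ft_force: [-0.0, -1.0, -0.1]
grip_width: 1.001
```

```bash
python3 look.py 17; python3 -c "
from m import *
C=getc()
for n,b,sc in(('scene',(190,140,320,280),4),('top',(150,145,360,245),3.7)):
    crop(C[n],*b,sc,f'pics/{n}18.png'); im=cv2.imread(f'pics/{n}18.png')
    a=np.linspace(0,6.28,50)
    for P in [(.4715,-.3995)]:
      for z,r in((.026,.014),(.100,.013)):
        q=np.c_[P[0]+r*np.cos(a),P[1]+r*np.sin(a),0*a+z]
        cv2.polylines(im,[np.round((proj(C[n],q)-b[:2]+.5)*sc-.5).astype(int)],True,(255,0,0),1)
    cv2.imwrite(f'pics/{n}18o.png',im)
"
```

```text
-88.7524311300673 [ 0.0413 -0.0074 -0.9991] [-0.665 -0.265  0.632  1.926  0.167  1.391 -1.623] 12.2 [ 0.4217 -0.0807  0.2506] [-0.  -1.  -0.1] 1.0006754771487743
```

View pics/scene18o.png

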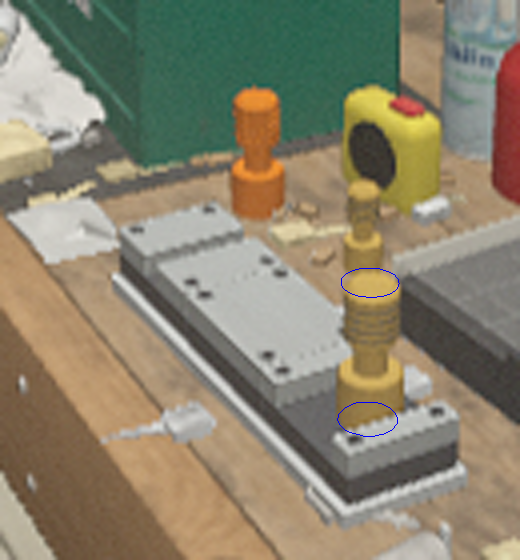

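View pics/top18o.png

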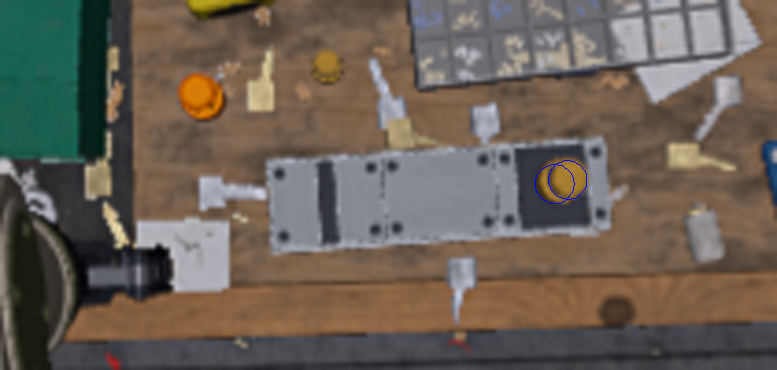

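```bash
python3 -c "
from workcell import workorder,get_obs
o=get_obs(); print(abs(o['joint_velocities']).max()); print(workorder.hand_in())"
```

```text
0.008502918977905954
the job is handed in; nothing more can be done
None
```

I gripped the plug by its knob and slid it about 80 mm along the rail top to the wide groove at the right (-y) end. I lowered it about 14 mm to the groove floor, released it and backed away. The job was handed in at about 12.3 s on the robot's clock; no verdict is reported.

**Last checks:**
- **Position:** in both cameras the plug matches an upright model with its foot on the groove floor at about (0.472, -0.400). That is about 3 mm off the groove's centre both ways, inside the limits of 22 mm across and 14 mm along.
- **Bystanders:** the lock cylinder looks unmoved. The padlock was hidden by the arm in the last top picture. I took it to be the brass piece at the left edge of the scene picture, which looks unmoved, and the gripper never went near it.
- **Arm:** it was nearly still, with the gripper open and well clear of everything.

**What disagreed:**
- **Fingertip height:** the camera pictures put the fingertips about 35 mm higher than the reported tool position implies. I set the grasp height from the pictures, and the finger opening matched the knob's width.
- **Lowering:** after floor contact, z stopped falling and the plug slid about 4 mm sideways. The force reading still showed about -3 N, so I judged contact from the height. On release the plug stood upright.

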